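Scan the green film pack on the display rack

ROBOT

A 6-joint arm with a two-finger parallel gripper is mounted at the origin on the work surface. World frame = base frame: x ahead of the robot, y to its left, z up, the work surface at z = 0. Lengths are in m, angles in rad, forces in N, time in s.
With the tool pointing down it reaches from about 0.375 to 0.9 m from the base axis. Payload 3.1 kg.
Tool frame: the origin (TCP) lies midway between the tips of the shut fingers; the grasp point (between the pads) lies 19 mm behind it; z points along the fingers, y is the line along which they close (so a half turn about z gives the same grasp; the last joint's range is limited). The gripper opens to 87 mm and grips with 3 to 60 N. Pads are 19 mm wide; open, the fingers measure 117 mm over their backs; the gripper's body (75 mm by 190 mm) begins 51 mm behind the grasp point.
Start: joints at [-1.312, 0.527, 1.433, -0, 1.181, -0.178], TCP at [0.264, -0.566, 0.223] pointing down, gripper open.
Joint ranges: [-3.08, 3.08], [-0.75, 2.2], [0.22, 2.44], [-1.43, 4.57], [0, 2.65], [-2.85, 2.85]. Speed limits (rad/s): [2.79, 2.79, 3.14, 3.14, 3.14, 3.14].

INTERFACE

Orientations are given as a unit quaternion [x, y, z, w].
In Python, from rig import status, imaging, order gives the robot as it stands.
- The arm moves only by the tool arm_command, never from a script. Its argument "deltas" is one flat list of numbers, 5 for each row, row after row: the opening, from -1 (shut) to 1 (fully open), so that 0 is half open, then the shift along the tool's x, y, z in m, then the turn about the tool's z in rad. In form: [gripper, tx, ty, tz, roll, gripper, tx, ty, tz, roll, ...]. A call has 1 to 12 rows; each row shifts and turns the commanded pose from where the row before left it, along the tool's axes as they then stand; what a row does not reach is not made up. A row lasts 1/8 s, in which the tool goes at most 62.5 mm and 10.7 degrees, less where a joint would pass 70% of its speed; a pose out of reach is approached as far as the arm can. A call with a gripper value outside its range is refused whole. The fingers move at their own pace and stop on an object; "newtons" is the grip in N (left out, the last holds). Time passes only in rows, so rows that do not move let the fingers close. It gives the time, the measured TCP pose, the force, the opening and the grip force at its end, in the units of the state.
- status.get_obs(): the state, without advancing time (a new reading comes with each control period).
- imaging.camera(name): name is "scene" or "top"; returns (picture, depth): 400x640x3 uint8, red, green, blue; 400x640 float32, m along the optical axis (not along the pixel's ray), 0 where there is no reading.
- imaging.camera_params(name): a dict with "intrinsics" (3x3 intrinsics, pixels), "k1" (the pictures are not rectified: a ray, as slopes to the right and down, at radius r is drawn at 1 + k1 r^2 times it, then the intrinsics apply), "camera_from_world" (4x4, takes a point from world to camera coordinates). Camera axes: x right, y up, looking along -z (the intrinsics and any distortion apply to the point x, -y, -z); pixel columns grow to the right and rows downward; lengths in m; the calibration is good to about 2 mm. A picture is of the moment at which its call begins. camera_params takes no time and is no camera call.
- order.hand_in(): hands the job in; it is judged then, once.
The state is a dict: "time": time; "q": joint angles; "joint_velocities": joint speeds; "joint_torque": joint torques, N m; "position": TCP position; "tool_rot": TCP orientation; "ft_force": force on the tool from outside, world axes, zero at the start; "moment": the same for the moment, N m; "grip_width": finger opening in m; "grip_force": force on a finger pad.
Only numpy, scipy, OpenCV 4.12 (cv2) and the standard library are available. Lean on these libraries where they do the work, as an engineer would, in place of code of your own. Each camera call takes 0.05 s, during which the arm holds its last target. There are 200 camera calls.

TASK

Take the barcode reader out of its holder and scan the green film pack on the display rack: point the reader squarely at the middle of its barcode from 4 to 10 cm away, scan line across the bars, and hold it still there for a good second without touching the packs. It reads whatever comes in front of it, so do not let it pass closely over the barcodes of the other packs. Then put it back, nose down, lowering it right into its holder before you let go, and leave the packs and the other things on the table where they are.

Things in the scene. Friction and masses are not known exactly. Their poses are not given: they have to be found in the camera images.
- reader: stick barcode reader, 150 mm long, about 140 g, loose, nose down in its holder at the start. Origin: centre of the nose end; z runs up the stick to the tail. Head (first 41 mm) 50 mm along x by 30 along y; shoulder 42 x 28 to 52 mm; then the black handle, see reader_grip. It is in continuous mode (always on), so the orange trigger need not be pressed.
- reader_grip (a point): middle of the upper part of the reader's black handle, 112 mm from the nose, 38 mm from the tail end; axes as the reader's. The handle is 36 mm along x by 26 mm along y and may be gripped on either pair of sides.
- reader_window (a point): red scan window, 44 x 24 mm, in the reader's nose, at the reader's origin. z points straight out of the nose, the way the beam goes (opposite to the reader's z); x is the direction of the flat fan of light, i.e. the scan line (same as the reader's x). Half a turn about z reads just as well.
- holder: black charging holder, fixed, upright; origin under its centre on the table, axes as the reader's standing in it (x along the pocket's long side). Foot 100 x 84 x 14 mm; pocket 54 x 34 mm inside, floor 14 mm above the table, walls to 48 mm, then a grey flared mouth to 59 mm, about 67 x 47 mm inside. Seated, the reader's nose is 14 mm and its tail 164 mm above the table; half a turn about z is also right.
- rack: fixed wooden display rack, 318 mm wide (y), 130 mm deep (x), 90 mm high, origin under its centre on the table; its board slopes at 35 degrees, rising to the rack's +x, so the packs on it face up and to the rack's -x, sideways as the robot sees it. Three lanes 100 mm apart (y = -100, 0, 100 mm), a ledge at the foot. With the packs on, nothing is higher than 115 mm.
- green_pack: green film pack: loose carton 84 mm wide, 90 mm along the slope, 34 mm thick, 110 g, in one of the three lanes of the rack. Origin: centre of its underside, on the sloping board; body axes z up, x and y those of the rack.
- green_pack_label (a point): centre of the white barcode sticker (46 x 26 mm, black bars) on the lower half of the green pack's upper face. z points out of the face, square to it (35 degrees from vertical at the start, up and towards the rack's -x); x lies across the bars, along the sticker's long side (level); y runs up the slope along the bars.
- orange_pack: orange film pack: loose carton 84 mm wide, 90 mm along the slope, 34 mm thick, 110 g, in one of the three lanes of the rack. Origin: centre of its underside, on the sloping board; body axes z up, x and y those of the rack.
- orange_pack_label (a point): centre of the white barcode sticker (46 x 26 mm, black bars) on the lower half of the orange pack's upper face. z points out of the face, square to it (35 degrees from vertical at the start, up and towards the rack's -x); x lies across the bars, along the sticker's long side (level); y runs up the slope along the bars.
- blue_pack: blue film pack: loose carton 84 mm wide, 90 mm along the slope, 34 mm thick, 110 g, in one of the three lanes of the rack. Origin: centre of its underside, on the sloping board; body axes z up, x and y those of the rack.
- blue_pack_label (a point): centre of the white barcode sticker (46 x 26 mm, black bars) on the lower half of the blue pack's upper face. z points out of the face, square to it (35 degrees from vertical at the start, up and towards the rack's -x); x lies across the bars, along the sticker's long side (level); y runs up the slope along the bars.
- stamp_red: wooden rubber stamp, 36 x 36 x 47 mm, red rubber and red dot on top; bystander, loose, origin under its centre
- stamp_black: wooden rubber stamp, 36 x 36 x 47 mm, black dot on top; bystander, loose, origin under its centre
- stamp_brown: wooden rubber stamp, 36 x 36 x 47 mm, brown dot on top; bystander, loose, origin under its centre
- ink_pad: open ink pad, 60 x 42 x 14 mm; bystander, loose, origin under its centre
- tape_copper: roll of copper-coloured tape lying flat, diameter 54, height 18 mm; bystander, loose, origin under its centre
- tape_red: roll of red tape lying flat, diameter 54, height 18 mm; bystander, loose, origin under its centre
- camera: white instant camera lying lens up, 100 x 118 x 69 mm; bystander, loose, origin under its centre
Mind the look-alikes: they are no part of the job. There is more than one size of the reader; the job needs the largest.

How it is judged:
By the outcome, as a careful person would: the job done as asked, in the order asked, and still so for the second after the job is handed in, with the robot touching nothing.
It also fails if it takes over 48 s, if anything falls off the work surface, if the arm or the gripper's body presses on something with over 40 N, if the wrist force passes 120 N, or if a joint passes its speed limit or range.

## Working session

There is one attempt and no reset: what is moved stays moved. The work goes in short steps, Python scripts to look and compute and a tool call to move; the robot and the scene stay as the last step left them, time stands still between calls to the robot, and variables do not carry over. Pictures are saved under pics/ and viewed, at most 10 in all, crops included, and the job is handed in when it is done.

Besides the shell and the picture viewer there is one more tool, called after "Request:" as a command line: name --argument value ..., lists and objects as JSON in quotes. arm_command: Moves the arm, as the interface text tells. Its arguments: {"type":"object","properties":{"deltas":{"type":"array"},"newtons":{"type":"number"}},"required":["deltas"]}

```bash
mkdir -p pics; ls
python3 - <<'E'
from rig import status, imaging
import cv2, numpy as np
print(status.get_obs())
for n in("scene","top"):
    p,d=imaging.camera(n); cv2.imwrite(f"pics/{n}0.png",p[...,::-1]); np.savez(f"{n}0.npz",p=p,d=d)
    print(n,imaging.camera_params(n))
E
```

```text
pics
{'time': 0.0, 'q': array([-1.31246398e+00,  5.28470358e-01,  1.43389823e+00,  9.03237414e-06,
        1.18139004e+00, -1.78519653e-01]), 'joint_velocities': array([-2.11735028e-03, -2.91898993e-04, -8.72353932e-06,  6.55010730e-04,
       -6.83906146e-04,  7.51018724e-04]), 'joint_torque': array([ 1.22351361e-03, -4.40038705e+01, -1.76591384e+01,  6.34181849e-02,
        5.81452344e-02, -1.50739511e-04]), 'position': array([ 0.26425931, -0.56558001,  0.22157036]), 'tool_rot': array([ 9.76239533e-01,  2.16691487e-01, -3.90337035e-05, -1.08229174e-03]), 'ft_force': array([-0.12102694,  0.56911035, -0.12499903]), 'moment': array([-0.02294318,  0.02778873, -0.0422917 ]), 'grip_force': 0.0, 'grip_width': 0.0869888062801914}
scene {'intrinsics': array([[464.91835667,   0.        , 317.72701017],
       [  0.        , 464.91835667, 202.31087308],
       [  0.        ,   0.        ,   1.        ]]), 'k1': 0.029981539364295793, 'camera_from_world': array([[ 0.41648313,  0.90911237,  0.0075163 , -0.31586027],
       [-0.70055269,  0.31564633,  0.63999478,  0.29446441],
       [ 0.57945468, -0.27181259,  0.76834249, -1.79530522],
       [ 0.        ,  0.        ,  0.        ,  1.        ]])}
top {'intrinsics': array([[418.63577807,   0.        , 323.25452957],
       [  0.        , 418.63577807, 196.44748019],
       [  0.        ,   0.        ,   1.        ]]), 'k1': -0.0648746950235114, 'camera_from_world': array([[ 0.0134411 , -0.9997247 , -0.01923162,  0.09271341],
       [ 0.9938384 ,  0.01124076,  0.11026729, -0.59220042],
       [-0.11002076, -0.02059524,  0.99371589, -1.47281739],
       [ 0.        ,  0.        ,  0.        ,  1.        ]])}
```

View pics/scene0.png

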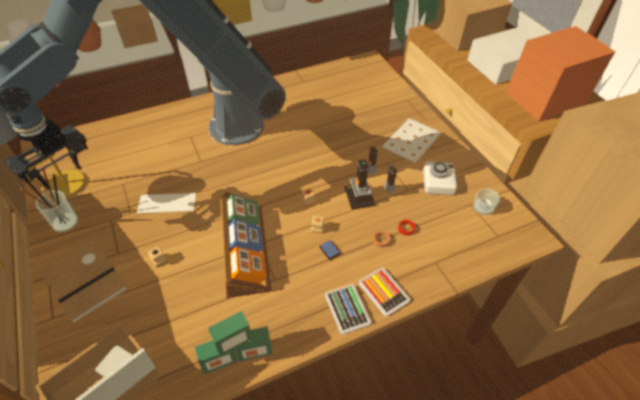

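View pics/top0.png

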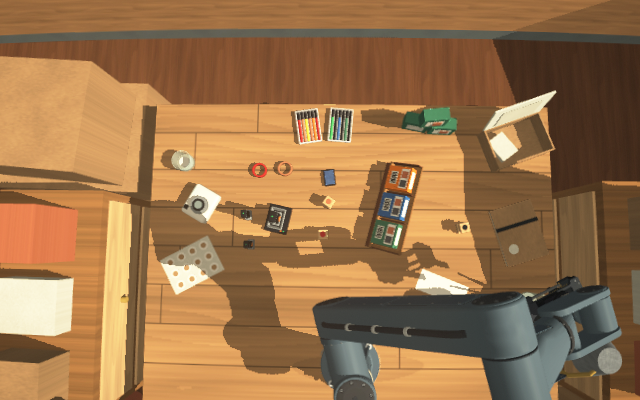

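The target reader is the stick in the black holder, at scene (362,175) and top (278,218). Three other things could be taken for it:
- A bare stick at scene (372,158), top (249,243).
- A bare stick at scene (391,178), top (247,214).
- For the green pack, the green boxes at scene (233,345). The real green pack is on the rack at scene (242,207), top (388,233).

I'll check the choice in close crops and measure.

```bash
cat > h.py <<'E'
import numpy as np, cv2
from rig import imaging
P={n:imaging.camera_params(n) for n in("scene","top")}
def ray(n,u,v):
    p=P[n];K=p["intrinsics"];d=np.array([(u-K[0,2])/K[0,0],(v-K[1,2])/K[1,1]]);s=d.copy()
    for _ in range(20): s=d/(1+p["k1"]*(s@s))
    T=p["camera_from_world"];R=T[:3,:3]
    return -R.T@T[:3,3], R.T@np.array([s[0],-s[1],-1.])
def onz(n,u,v,z):
    o,r=ray(n,u,v); return o+r*(z-o[2])/r[2]
def dep(n,u,v,d):           # d: depth along axis
    o,r=ray(n,u,v); return o+r*d
def tri(a,b):               # a=(u,v) scene, b=(u,v) top
    o1,r1=ray("scene",*a);o2,r2=ray("top",*b)
    t=np.linalg.lstsq(np.c_[r1,-r2],o2-o1,rcond=None)[0]
    p,q=o1+r1*t[0],o2+r2*t[1]; return (p+q)/2,np.linalg.norm(p-q)
def proj(n,X):
    p=P[n];c=p["camera_from_world"]@np.r_[X,1];s=np.array([c[0],-c[1]])/-c[2]
    s=s*(1+p["k1"]*(s@s));K=p["intrinsics"];return K[0,0]*s[0]+K[0,2],K[1,1]*s[1]+K[1,2]
def crop(n,img,x,y,w,h,k):
    return cv2.resize(img[y:y+h,x:x+w,::-1],None,fx=k,fy=k,interpolation=cv2.INTER_CUBIC)
E
python3 - <<'E'
from h import *
S=np.load("scene0.npz");T=np.load("top0.npz")
a=crop("scene",S["p"],335,135,80,80,5);b=crop("top",T["p"],230,190,80,80,5)
c=crop("scene",S["p"],210,180,80,80,5)[:200*2];d=crop("top",T["p"],360,175,80,80,5)
cv2.imwrite("pics/c1.png",np.hstack([a,b])); cv2.imwrite("pics/c2.png",np.hstack([c,d]))
for n,D,px in(("scene",S,[(362,165),(363,200),(242,207),(245,265)]),("top",T,[(278,210),(388,233),(401,178),(372,240),(404,246)])):
    for u,v in px: print(n,u,v,dep(n,u,v,D["d"][v,u]).round(4))
E
```

```text
scene 362 165 [0.5195 0.259  0.1614]
scene 363 200 [0.5496 0.259  0.0256]
scene 242 207 [ 0.4637 -0.1214  0.0848]
scene 245 265 [ 0.6681 -0.1811  0.0889]
top 278 210 [0.5388 0.2599 0.0507]
top 388 233 [ 0.4614 -0.1253  0.0853]
top 401 178 [ 0.6527 -0.1709  0.0876]
top 372 240 [ 0.437  -0.0733  0.0555]
top 404 246 [ 0.4171 -0.1955 -0.0034]
```

View pics/c1.png

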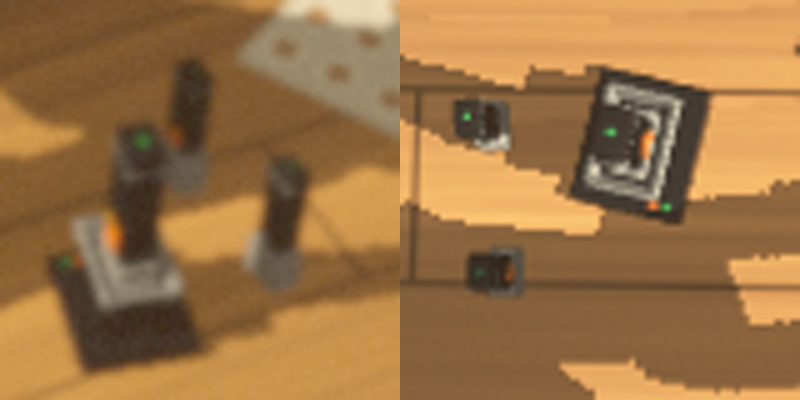

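View pics/c2.png

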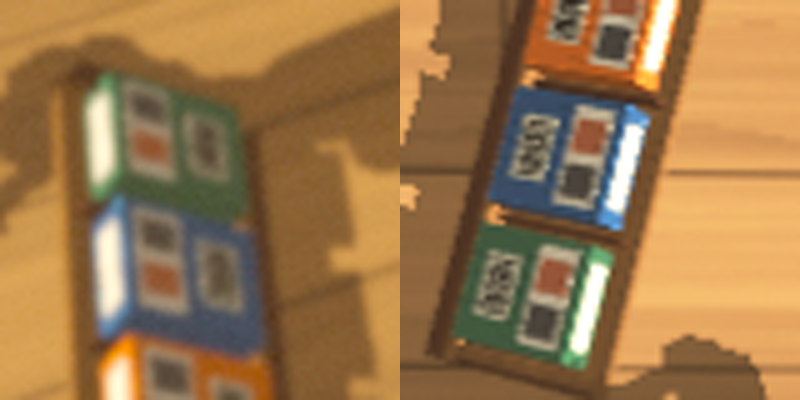

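The crops confirm the choices. The stick in the holder is the largest of the three. Its holder foot is turned about 12° at top (277,219), and the orange trigger faces the right of the top image. The green pack is in the nearest lane, with its barcode at top (379,232) and scene (251,209), so it faces world +y.

```bash
cat > m.py <<'E'
from h import *
S=np.load("scene0.npz");T=np.load("top0.npz")
def cloud(n,D,x0,y0,x1,y1):
    us,vs=np.meshgrid(np.arange(x0,x1),np.arange(y0,y1));us,vs=us.ravel(),vs.ravel()
    X=np.array([dep(n,u,v,D["d"][v,u]) for u,v in zip(us,vs)]);return us,vs,X,D["p"][vs,us].astype(int)
def rect(XY):
    c,s,a=cv2.minAreaRect((XY*1000).astype(np.float32)); return np.round(c,1),np.round(s,1),round(a,1)
# holder foot (top view): dark pixels in the box -> ray on z=.014
us,vs,X,C=cloud("top",T,258,198,300,242)
for nm,lo,hi in(("foot",.008,.022),("mouth",.04,.064),("handle",.10,.2)):
    m=(X[:,2]>lo)&(X[:,2]<hi); print(nm,m.sum(),X[m].mean(0).round(4),rect(X[m][:,:2]), X[m][:,2].max().round(4))
m=(C.sum(1)<170)|(X[:,2]>.02); g=np.zeros((400,640),np.uint8);g[vs[m],us[m]]=255
q=max(cv2.findContours(g,0,2)[0],key=cv2.contourArea)[:,0,:]
print("foot outline",rect(np.array([onz("top",u,v,.014)[:2] for u,v in q])))
us,vs,X,C=cloud("scene",S,340,145,380,212)
m=X[:,2]>.155; print("scene tail",m.sum(),X[m].mean(0).round(4),rect(X[m][:,:2]))
m=(X[:,2]>.05)&(X[:,2]<.064); print("scene mouth",m.sum(),rect(X[m][:,:2]))
# LED by two views
def led(n,D,x0,y0,x1,y1):
    us,vs,X,C=cloud(n,D,x0,y0,x1,y1);s=C[:,1]-np.maximum(C[:,0],C[:,2]);s=np.clip(s-20,0,None)
    return (us*s).sum()/s.sum(),(vs*s).sum()/s.sum()
a,b=led("scene",S,355,155,370,170),led("top",T,268,210,278,220);print("LED",a,b,tri(a,b))
# green pack face plane & label
us,vs,X,C=cloud("top",T,368,216,408,252)
m=(C[:,1]>C[:,0]+15)&(C[:,1]>C[:,2]+5)&(X[:,2]>.03)
for _ in range(4):
    c=X[m].mean(0);n=np.linalg.svd(X[m]-c)[2][2];n*=np.sign(n[2]);m=(abs((X-c)@n)<.003)
print("face",m.sum(),c.round(4),n.round(3),"tilt",np.degrees(np.arccos(n[2])).round(1),"az",np.degrees(np.arctan2(n[1],n[0])).round(1))
for nm,n_,D,b in(("top",'top',T,(371,222,387,243)),("scene",'scene',S,(244,198,259,221))):
    us,vs,X2,C=cloud(n_,D,*b); sat=C.max(1)-C.min(1); w=(sat<40)&(abs((X2-c)@n)<.008)
    g=np.zeros((400,640),np.uint8);g[vs[w],us[w]]=255
    q=max(cv2.findContours(g,0,2)[0],key=cv2.contourArea);r=cv2.minAreaRect(q);print(nm,"label px",r)
    o,d=ray(n_,*r[0]);print("  on plane",(o+d*((c-o)@n)/(d@n)).round(4))
E
python3 m.py
```

```text
foot 297 [0.5076 0.2582 0.0134] (array([520.4, 264. ]), array([135.1, 143.4]), 4.9) 0.0214
mouth 183 [0.5086 0.2605 0.0554] (array([509.8, 264.6]), array([55.4, 74.3]), 78.5) 0.064
handle 114 [0.5091 0.2621 0.1553] (array([509.8, 264.8]), array([26.9, 36.2]), 75.8) 0.1705
foot outline (array([516.5, 274.5]), array([69.3, 86.4]), 81.0)
scene tail 87 [0.615  0.1985 0.2791] (array([941.6,  -3.5]), array([  29.5, 1048. ]), 58.0)
scene mouth 156 (array([475.8, 290.6]), array([ 72.4, 184.8]), 54.6)
LED (np.float64(363.1764705882353), np.float64(162.76470588235293)) (np.float64(271.6439393939394), np.float64(215.93939393939394)) (array([0.51089746, 0.2670233 , 0.15980827]), np.float64(0.0014215653110015954))
face 82 [ 0.4661 -0.1245  0.0762] [-0.857 -0.515  0.001] tilt 89.9 az -149.0
top label px ((378.9308166503906, 236.75384521484375), (4.713319301605225, 18.977312088012695), 60.2551155090332)
  on plane [ 0.4483 -0.0949  0.0789]
scene label px ((249.76156616210938, 203.7077178955078), (5.705596923828125, 12.527507781982422), 60.2551155090332)
  on plane [ 0.4467 -0.0923  0.0675]
```

Request:
arm_command --deltas '[1, 0.0319, -0.036, 0, 0, 1, 0.0319, -0.036, 0, 0, 1, 0.0319, -0.036, 0, 0, 1, 0.0319, -0.036, 0, 0, 1, 0.0319, -0.036, 0, 0, 1, 0.0319, -0.036, 0, 0, 1, 0.0319, -0.036, 0, 0, 1, 0.0319, -0.036, 0, 0, 1, 0.0319, -0.036, 0, 0, 1, 0.0319, -0.036, 0, 0, 1, 0.0319, -0.036, 0, 0, 1, 0.0319, -0.036, 0, 0]' --newtons 30

```text
time: 1.6
position: [0.4287, -0.0113, 0.2225]
tool_rot: [0.976, 0.217, -0.0, 0.0]
ft_force: [0.5, -0.8, -0.8]
grip_width: 0.0875
grip_force: 0.0
```

Run:
```python
from m import *
print(tri((251.5,209),(379.4,232)))
us,vs,X,C=cloud("top",T,368,216,408,252)
m=(X[:,2]>.04)&(C[:,1]>C[:,0])&(C[:,1]>C[:,2])
# RANSAC plane
r=np.random.default_rng(0);best=0
for _ in range(500):
    p=X[m][r.choice(m.sum(),3,False)];n=np.cross(p[1]-p[0],p[2]-p[0]);l=np.linalg.norm(n)
    if l<1e-6: continue
    n/=l;k=(abs((X[m]-p[0])@n)<.003)
    if k.sum()>best: best=k.sum();B=X[m][k]
c=B.mean(0);n=np.linalg.svd(B-c)[2][2];n*=np.sign(n[2])
print(best,m.sum(),c.round(4),n.round(3),"tilt",np.degrees(np.arccos(n[2])),"az",np.degrees(np.arctan2(n[1],n[0])))
for k,px in(("top",(379.4,232)),("scene",(251.5,209))):
    o,d=ray(k,*px);print("label",k,(o+d*((c-o)@n)/(d@n)).round(4))
# rack long edge direction: label centres of the three packs' (green, blue)  top px
from h import onz
print(dep("top",386.5,204,T["d"][204,386]))
```

```text
foot 297 [0.5076 0.2582 0.0134] (array([520.4, 264. ]), array([135.1, 143.4]), 4.9) 0.0214
mouth 183 [0.5086 0.2605 0.0554] (array([509.8, 264.6]), array([55.4, 74.3]), 78.5) 0.064
handle 114 [0.5091 0.2621 0.1553] (array([509.8, 264.8]), array([26.9, 36.2]), 75.8) 0.1705
foot outline (array([516.5, 274.5]), array([69.3, 86.4]), 81.0)
scene tail 87 [0.615  0.1985 0.2791] (array([941.6,  -3.5]), array([  29.5, 1048. ]), 58.0)
scene mouth 156 (array([475.8, 290.6]), array([ 72.4, 184.8]), 54.6)
LED (np.float64(363.1764705882353), np.float64(162.76470588235293)) (np.float64(271.6439393939394), np.float64(215.93939393939394)) (array([0.51089746, 0.2670233 , 0.15980827]), np.float64(0.0014215653110015954))
face 82 [ 0.4661 -0.1245  0.0762] [-0.857 -0.515  0.001] tilt 89.9 az -149.0
top label px ((378.9308166503906, 236.75384521484375), (4.713319301605225, 18.977312088012695), 60.2551155090332)
  on plane [ 0.4483 -0.0949  0.0789]
scene label px ((249.76156616210938, 203.7077178955078), (5.705596923828125, 12.527507781982422), 60.2551155090332)
  on plane [ 0.4467 -0.0923  0.0675]
(array([ 0.46577712, -0.09600368,  0.06450115]), np.float64(0.004507283680574643))
235 368 [ 0.4627 -0.1112  0.0787] [0.139 0.563 0.815] tilt 35.422497900381394 az 76.17434099107624
label top [ 0.4649 -0.0976  0.069 ]
label scene [ 0.468  -0.0942  0.0661]
[ 0.56333398 -0.12301212  0.06537887]
```

Request:
arm_command --deltas '[1, 0.0317, -0.0359, 0, 0, 1, 0.0317, -0.0359, 0, 0, 1, 0.0317, -0.0359, 0, 0, 1, 0.0317, -0.0359, 0, 0, 1, 0.0317, -0.0359, 0, 0, 1, 0.0317, -0.0359, 0, 0, 1, 0, 0, 0, -0.183, 1, 0, 0, 0, -0.183, 1, 0, 0, 0, -0.183, 1, 0, 0, 0, -0.183, 1, 0, 0, 0, -0.183, 1, 0, 0, 0, 0]'

```text
time: 3.1
position: [0.5094, 0.2626, 0.2221]
tool_rot: [0.781, 0.625, -0.0, -0.0]
ft_force: [0.6, 0.6, -0.5]
grip_width: 0.0871
grip_force: 0.0
```

Run:
```python
from h import *
from rig import status
a,_=imaging.camera("scene");b,_=imaging.camera("top")
cv2.imwrite("pics/c3.png",np.hstack([crop("",a,310,80,100,130,4),crop("",b,220,150,100,130,4)]))
o=status.get_obs();print(o["position"],o["tool_rot"],o["q"])
```

```text
[0.5095538  0.26268012 0.22229134] [ 7.81040743e-01  6.24480001e-01 -2.69698197e-04 -1.17146584e-04] [2.81118741e-01 4.58266169e-01 1.56471121e+00 1.07359439e-05
 1.11920328e+00 5.02979154e-01]
```

View pics/c3.png

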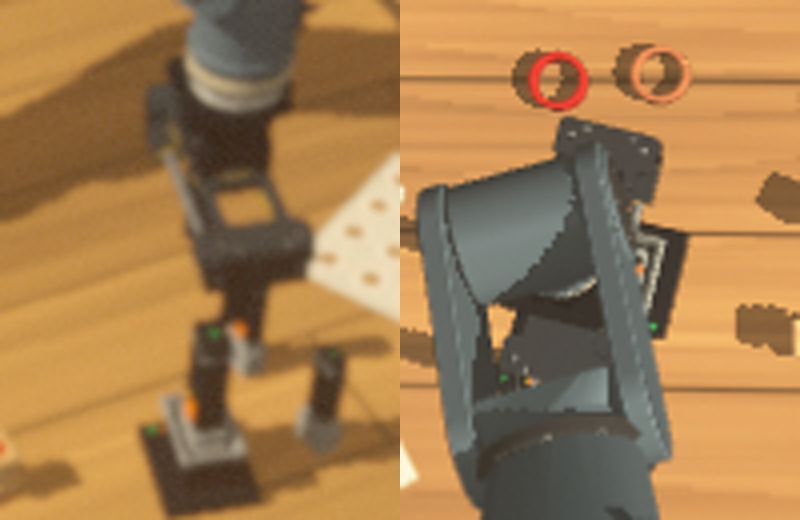

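The gripper stands over the reader's holder, with the tail at crop (212,330), which is scene (363,162). I'll check the alignment numerically.

Run:
```python
from h import *
c=np.array([.5095,.2627,.222]);a=np.radians(-12.5);d=np.array([np.cos(a),np.sin(a),0])
for n,X in(("tcp",c),("pad+",c+.0435*d),("pad-",c-.0435*d),("under",c*[1,1,0]+[0,0,.164])): print(n,[(np.array(proj("scene",X))-[310,80])*4])
```

```text
tcp [array([212.67266105, 273.33697481])]
pad+ [array([228.61648246, 313.41117189])]
pad- [array([197.33801707, 234.77350681])]
under [array([206.47304162, 327.81453268])]
```

Request:
arm_command --deltas '[1, 0.0018, 0, 0.03, 0, 1, 0, 0, 0.03, 0, 1, 0, 0, 0.03, 0, 1, 0, 0, 0.025, 0, 1, 0, 0, 0, 0, -1, 0, 0, 0, 0, -1, 0, 0, 0, 0, -1, 0, 0, 0, 0, -1, 0, 0, 0, 0, -1, 0, 0, 0, 0, -1, 0, 0, 0, 0, -1, 0, 0, 0, 0]' --newtons 30

```text
time: 4.7
position: [0.5101, 0.2644, 0.1075]
tool_rot: [0.78, 0.626, -0.0, -0.0]
ft_force: [-0.4, -1.1, -1.2]
grip_width: 0.0362
grip_force: 30.0
```

```bash
python3 - <<'E' | tail -4
from m import *
for b in((240,206,254,222),(242,236,256,252)):
    us,vs,X,C=cloud("top",T,*b); k=X[:,2]>X[:,2].max()-.015; print(b,X[:,2].max(),X[k].mean(0).round(4),(X[:,2]>.03).sum())
E
```

```text
scene label px ((249.76156616210938, 203.7077178955078), (5.705596923828125, 12.527507781982422), 60.2551155090332)
  on plane [ 0.4467 -0.0923  0.0675]
(240, 206, 254, 222) 0.11450112246850286 [0.5226 0.372  0.1063] 82
(242, 236, 256, 252) 0.11343167389166675 [0.4169 0.3608 0.1066] 83
```

Request:
arm_command --deltas '[-1, 0, 0, -0.012, 0, -1, 0, 0, -0.012, 0, -1, 0, 0, -0.012, 0, -1, 0, 0, 0, 0]'

```text
time: 5.2
position: [0.511, 0.2648, 0.1452]
tool_rot: [0.78, 0.626, 0.001, 0.001]
ft_force: [-0.6, -0.8, -1.9]
grip_width: 0.0357
grip_force: 30.0
```

Request:
arm_command --deltas '[-1, 0.01, 0, 0, 0, -1, 0.01, 0, 0, 0, -1, 0.01, 0, 0, 0, -1, 0.01, 0, 0.0015, 0, -1, 0.01, 0, 0.0025, 0, -1, 0, 0, 0, 0]'

```text
time: 5.95
position: [0.5209, 0.3134, 0.1396]
tool_rot: [0.78, 0.626, -0.001, 0.001]
ft_force: [-0.1, -2.2, 1.6]
grip_width: 0.0359
grip_force: 30.0
```

```bash
cat > t.py <<'E'
from h import *
from rig import status
import sys
a,_=imaging.camera("scene");b,_=imaging.camera("top");i=sys.argv[1]
o=status.get_obs();X=o["position"]
u,v=map(int,proj("scene",X));u2,v2=map(int,proj("top",X))
np.savez(f"s{i}.npz",p=a,t=b)
cv2.imwrite(f"pics/t{i}.png",np.hstack([crop("",a,u-50,v-50,100,110,4),crop("",b,u2-50,v2-50,100,110,4)]))
print(u-50,v-50,u2-50,v2-50,X,o["ft_force"])
E
python3 t.py 1
```

```text
326 115 208 163 [0.52081751 0.31319426 0.13949081] [-0.02301015 -2.05768136  2.71827868]
```

View pics/t1.png

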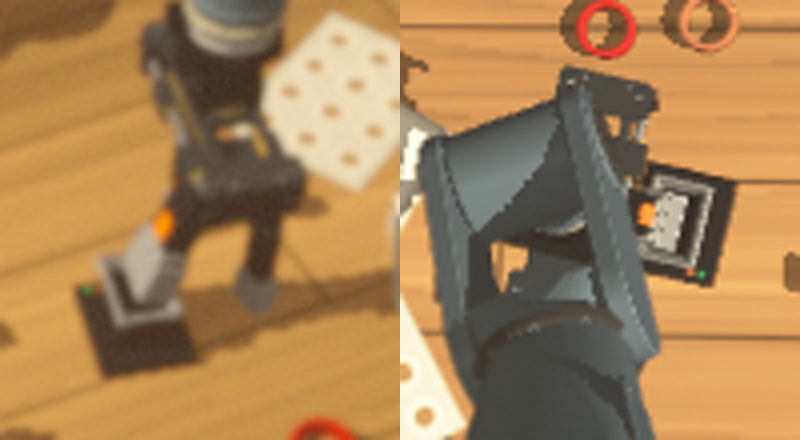

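The reader pivots in the grip as intended (head at crop (150,270), leaning towards +y, with only about 2 N on the wrist). I'll continue to about 37° and lift clear.

Request:
arm_command --deltas '[-1, 0.01, 0, 0.004, 0, -1, 0.01, 0, 0.0045, 0, -1, 0.003, 0, 0.0015, 0, -1, 0, 0, 0, 0, -1, 0, 0, -0.03, 0, -1, 0, 0, -0.04, 0, -1, 0, 0, -0.04, 0, -1, 0, 0, 0, 0]' --newtons 40

```text
time: 7.05
position: [0.5282, 0.3375, 0.2426]
tool_rot: [0.78, 0.625, 0.004, 0.0]
ft_force: [-0.1, -0.6, -2.2]
grip_width: 0.0358
grip_force: 40.0
```

```bash
python3 t.py 2
python3 - <<'E'
from h import *
d=np.load("s2.npz")["p"]; 
g=cv2.imread("pics/t2.png"); cv2.imwrite("pics/t2b.png",crop("",d,320,60,120,110,6))
E
```

```text
337 90 195 159 [0.52533978 0.335996   0.23851404] [ 0.87052349  0.77508324 -1.8669977 ]
```

View pics/t2b.png

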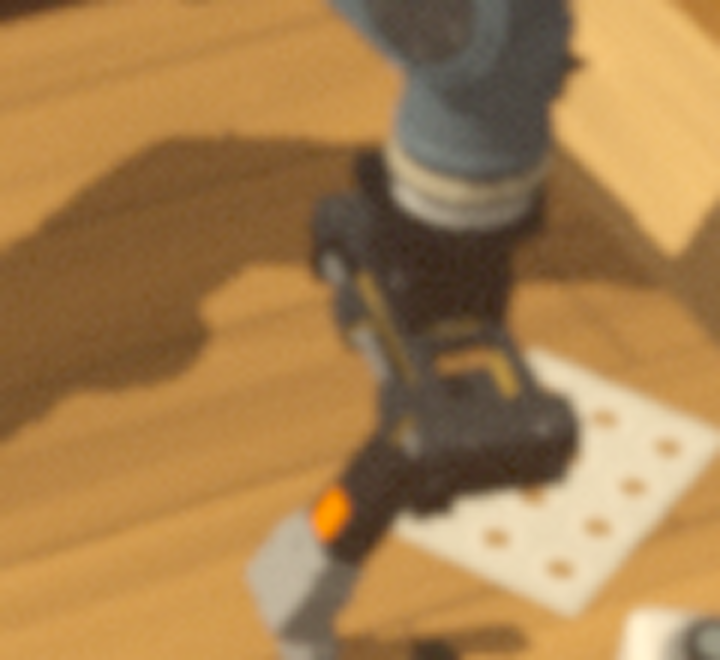

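Run:
```python
from h import *
G=np.array([.5253,.336,.2575]);a=np.radians(-12.5);ex=np.array([np.cos(a),np.sin(a),0]);e=np.array([-ex[1],ex[0],0]);z=np.array([0,0,1.])
for t in(30,35,40):
    s,c=np.sin(np.radians(t)),np.cos(np.radians(t));w=s*e+c*z;y=c*e-s*z
    f=lambda X,Y,Z:tuple(((np.array(proj("scene",G+ex*X+y*Y+w*(Z-.112)))-[320,60])*6).round().astype(int).tolist())
    print(t,{k:f(*k) for k in[(.025,-.015,0),(.025,.015,0),(-.025,-.015,0),(.025,-.015,.041),(-.025,-.015,.041),(.025,.015,.041)]})
d=np.load("s2.npz")["p"].astype(int)
m=(d[...,0]>200)&(d[...,1]<170)&(d[...,2]<60);ys,xs=np.nonzero(m[130:160,360:390]);print("orange",(xs.mean()+40)*6,(ys.mean()+70)*6)
m=(d.max(2)-d.min(2)<28)&(d.min(2)>85);ys,xs=np.nonzero(m[140:170,355:382])
for y in range(140,171): 
    k=np.nonzero(m[y,355:384])[0]
    if len(k):print((y+.5-60)*6,(k.min()+35)*6,(k.max()+36)*6,len(k))
```

```text
30 {(0.025, -0.015, 0): (275, 638), (0.025, 0.015, 0): (320, 651), (-0.025, -0.015, 0): (248, 571), (0.025, -0.015, 0.041): (320, 583), (-0.025, -0.015, 0.041): (292, 515), (0.025, 0.015, 0.041): (366, 596)}
35 {(0.025, -0.015, 0): (261, 631), (0.025, 0.015, 0): (305, 648), (-0.025, -0.015, 0): (235, 564), (0.025, -0.015, 0.041): (312, 578), (-0.025, -0.015, 0.041): (285, 510), (0.025, 0.015, 0.041): (356, 595)}
40 {(0.025, -0.015, 0): (249, 624), (0.025, 0.015, 0): (289, 644), (-0.025, -0.015, 0): (223, 556), (0.025, -0.015, 0.041): (305, 572), (-0.025, -0.015, 0.041): (278, 504), (0.025, 0.015, 0.041): (345, 593)}
orange 326.7096774193549 509.61290322580646
```

```bash
cat > tilt.py <<'E'
from h import *
from rig import status
def run(az=77.5,t0=33.):
    o=status.get_obs();G=o["position"]+[0,0,.019];print("G",G.round(4),o["ft_force"].round(1))
    a=np.radians(az);e=np.array([np.cos(a),np.sin(a),0]);ex=np.array([e[1],-e[0],0]);z=np.array([0,0,1.])
    for n in("scene","top"):
        p,D=imaging.camera(n); np.savez(f"last_{n}.npz",p=p,d=D); t=np.radians(t0)
        for it in range(3):
            w=np.sin(t)*e+np.cos(t)*z;y=np.cos(t)*e-np.sin(t)*z
            c=G-y*.015+w*(.0205-.112)            # centre of head's upper (-y) face
            u0,v0=map(int,proj(n,c));pts=[]
            for v in range(v0-14,v0+15):
                for u in range(u0-14,u0+15):
                    X=dep(n,u,v,D[v,u]);r=X-c
                    if abs(r@ex)<.021 and abs(r@w)<.017 and abs(r@y)<.009: pts.append(X)
            if len(pts)<8: print(n,"few",len(pts)); break
            B=np.array(pts);m=B.mean(0);q=np.linalg.svd(B-m)[2][2];q*=np.sign(q[2])
            for _ in range(3):
                k=abs((B-m)@q)<.003;m=B[k].mean(0);q=np.linalg.svd(B[k]-m)[2][2];q*=np.sign(q[2])
            t=np.arctan2(q[2],-(q@e))   # normal=-y=( -cos t e + sin t z)
            print(n,k.sum(),len(pts),"tilt",np.degrees(t).round(1),"roll err",np.degrees(np.arcsin(q@ex)).round(1),"offset y",((m-c)@y).round(4))
if __name__=="__main__":
    import sys; run(*map(float,sys.argv[1:]))
E
python3 tilt.py
```

```text
G [0.5253 0.336  0.2575] [ 0.9  0.8 -1.9]
scene 76 86 tilt 31.0 roll err 0.9 offset y -0.0046
scene 66 71 tilt 30.2 roll err -0.4 offset y -0.0073
scene 39 42 tilt 30.6 roll err 0.3 offset y -0.0076
top 81 84 tilt 32.3 roll err -0.0 offset y -0.006
top 76 78 tilt 31.4 roll err -0.4 offset y -0.0069
top 49 50 tilt 30.1 roll err 0.4 offset y -0.0075
```

Request:
arm_command --deltas '[-1, 0, 0, 0.04, 0, -1, 0, 0, 0.04, 0, -1, 0, 0, 0.03, 0, -1, 0.005, 0, 0.003, 0, -1, 0.005, 0, 0.003, 0, -1, 0, 0, 0, 0, -1, 0, 0, -0.03, 0, -1, 0, 0, -0.04, 0, -1, 0, 0, -0.04, 0, -1, 0, 0, 0, 0, -1, 0, 0, 0, 0]'

```text
time: 8.62
position: [0.5268, 0.3451, 0.2315]
tool_rot: [0.78, 0.626, -0.002, -0.001]
ft_force: [0.2, -0.3, -2.3]
grip_width: 0.0356
grip_force: 40.0
```

```bash
python3 tilt.py 77.5 34
```

```text
G [0.5268 0.3451 0.2505] [ 0.2 -0.3 -2.3]
scene few 7
top few 5
```

```bash
sed -i 's/abs(r@y)<.009/abs(r@y)<(.022 if it==0 else .012)/; s/c=G-y\*.015+w\*(.0205-.112)  /c=G-y*.015+w*(.0205-.112) if it==0 else m  /' tilt.py; python3 tilt.py 77.5 40;  python3 tilt.py 77.5 34
python3 - <<'E'
from h import *
d=np.load("last_scene.npz");p=d["p"];D=d["d"]
G=np.array([.5268,.3451,.2505]);u,v=map(int,proj("scene",G));print(u,v)
for y in range(v,v+40,3): print(y,[ (x,*(dep("scene",x,y,D[y,x])*1000).round().astype(int)) for x in range(u-30,u+4,4) if D[y,x]>0 and dep("scene",x,y,D[y,x])[2]>.11])
E
```

```text
G [0.5267 0.3449 0.2499] [-0.1 -0.2 -1.7]
scene 80 96 tilt 33.9 roll err 0.3 offset y -0.0025
scene 80 93 tilt 33.4 roll err 0.6 offset y -0.0002
scene 78 92 tilt 33.6 roll err 0.2 offset y -0.0001
top 83 103 tilt 36.4 roll err 2.7 offset y -0.0046
top 87 103 tilt 35.3 roll err 0.9 offset y 0.0001
top 91 105 tilt 37.0 roll err 1.7 offset y 0.0002
G [0.5271 0.3451 0.2504] [ 0.1  0.2 -2. ]
scene 87 99 tilt 35.7 roll err 1.5 offset y -0.0119
scene 86 97 tilt 35.8 roll err 1.5 offset y -0.0
scene 86 97 tilt 36.0 roll err 1.4 offset y 0.0
top 82 97 tilt 36.0 roll err -0.7 offset y -0.0139
top 89 100 tilt 36.7 roll err -1.6 offset y 0.0
top 92 101 tilt 37.3 roll err -1.7 offset y 0.0001
391 137
137 [(381, np.int64(512), np.int64(319), np.int64(248)), (385, np.int64(523), np.int64(326), np.int64(255)), (389, np.int64(540), np.int64(328), np.int64(269)), (393, np.int64(610), np.int64(289), np.int64(341))]
140 [(377, np.int64(506), np.int64(310), np.int64(235)), (381, np.int64(522), np.int64(314), np.int64(246)), (385, np.int64(536), np.int64(318), np.int64(257)), (389, np.int64(545), np.int6
[... 1521 characters left out ...]
t64(501), np.int64(264), np.int64(173)), (365, np.int64(515), np.int64(270), np.int64(183)), (369, np.int64(530), np.int64(274), np.int64(196)), (373, np.int64(534), np.int64(286), np.int64(193)), (377, np.int64(535), np.int64(300), np.int64(189))]
161 [(365, np.int64(529), np.int64(262), np.int64(186)), (369, np.int64(535), np.int64(272), np.int64(188)), (373, np.int64(541), np.int64(283), np.int64(189)), (377, np.int64(540), np.int64(298), np.int64(182))]
164 [(365, np.int64(529), np.int64(263), np.int64(173)), (369, np.int64(535), np.int64(274), np.int64(174)), (373, np.int64(541), np.int64(284), np.int64(175))]
167 [(369, np.int64(535), np.int64(275), np.int64(160))]
170 []
173 []
176 []
```

Run:
```python
from h import *
G=np.array([.5268,.3450,.2502]);a=np.radians(77.5);e=np.array([np.cos(a),np.sin(a),0]);ex=np.array([e[1],-e[0],0]);z=np.array([0,0,1.])
t=np.radians(36);w=np.sin(t)*e+np.cos(t)*z;y=np.cos(t)*e-np.sin(t)*z
for n in("scene","top"):
    d=np.load(f"last_{n}.npz");D=d["d"];u0,v0=map(int,proj(n,G-w*.09))
    X=np.array([dep(n,u,v,D[v,u]) for v in range(v0-25,v0+26) for u in range(u0-25,u0+26)])-G
    c=np.c_[X@ex,X@y,X@w];k=(abs(c[:,0])<.035)&(abs(c[:,1])<.04)&(c[:,2]<-.03)&(c[:,2]>-.13)
    c=c[k]; f=c[c[:,2]<-.072]; f=f[f[:,1]<np.percentile(f[:,1],60)]
    print(n,len(c),"w min",np.sort(c[:,2])[:6].round(4),"face y med",np.median(f[:,1]).round(4),"x range",np.percentile(f[:,0],[3,97]).round(4))
    for lo in np.arange(-.125,-.03,.01):
        s=c[(c[:,2]>=lo)&(c[:,2]<lo+.01)]
        if len(s): print(lo.round(3),len(s),np.percentile(s[:,1],[10,50]).round(4))
```

```text
scene 402 w min [-0.1189 -0.1183 -0.1151 -0.1145 -0.1144 -0.1143] face y med -0.0237 x range [-0.0202  0.0273]
-0.125 3 [-0.0187 -0.0172]
-0.115 44 [-0.0254 -0.0221]
-0.105 50 [-0.0256 -0.0227]
-0.095 52 [-0.0251 -0.0218]
-0.085 58 [-0.0255 -0.0227]
-0.075 54 [-0.0252 -0.0215]
-0.065 39 [-0.024  -0.0206]
-0.055 40 [-0.025  -0.0219]
-0.045 42 [-0.0246 -0.0224]
-0.035 20 [-0.0246 -0.0222]
top 275 w min [-0.1127 -0.1126 -0.112  -0.1119 -0.1107 -0.1103] face y med -0.0263 x range [-0.0239  0.021 ]
-0.115 20 [-0.0265 -0.0241]
-0.105 30 [-0.0283 -0.0258]
-0.095 36 [-0.0275 -0.0255]
-0.085 44 [-0.0276 -0.0258]
-0.075 40 [-0.0265 -0.0238]
-0.065 36 [-0.0267 -0.0239]
-0.055 26 [-0.0262 -0.0247]
-0.045 26 [-0.0278 -0.025 ]
-0.035 17 [-0.0271 -0.0247]
```

Request:
arm_command --deltas '[-1, 0, 0.0177, 0, 0.038, -1, 0, 0.0177, 0, 0, -1, 0, 0.0177, 0, 0, -1, -0.03, 0, 0.005, 0, -1, -0.04, 0, 0.005, 0, -1, -0.04, 0, 0.005, 0, -1, -0.045, 0, 0.005, 0, -1, -0.045, 0, 0.005, 0, -1, -0.045, 0, 0.005, 0, -1, -0.04, 0, 0.005, 0, -1, -0.03, 0, 0.003, 0, -1, 0, 0, 0, 0]'

```text
time: 10.42
position: [0.5002, 0.0255, 0.1956]
tool_rot: [0.793, 0.609, -0.0, 0.0]
ft_force: [-0.4, -0.2, -2.0]
grip_width: 0.0355
grip_force: 40.0
```

```bash
python3 t.py 3; python3 tilt.py 75.3 36;python3 - <<'E'
from h import *
from rig import status
G=status.get_obs()["position"]+[0,0,.019]
a=np.radians(75.3);e=np.array([np.cos(a),np.sin(a),0]);ex=np.array([e[1],-e[0],0]);z=np.array([0,0,1.])
t=np.radians(36);w=np.sin(t)*e+np.cos(t)*z;y=np.cos(t)*e-np.sin(t)*z
N=G-.010*y-.113*w;L=np.array([.466,-.096,.067]);r=N-L
print("nose",N,"dist",r@w,"lat x",r@ex,"lat y",r@y)
for n in("scene","top"):
    d=np.load(f"last_{n}.npz");D=d["d"];u0,v0=map(int,proj(n,G-w*.09))
    X=np.array([dep(n,u,v,D[v,u]) for v in range(v0-25,v0+26) for u in range(u0-25,u0+26)])-G
    c=np.c_[X@ex,X@y,X@w];k=(abs(c[:,0])<.035)&(abs(c[:,1])<.04)&(c[:,2]<-.07)&(c[:,2]>-.13);f=c[k]
    print(n,k.sum(),"w",np.percentile(f[:,2],[1,3]).round(4),"y",np.percentile(f[:,1],[10,40]).round(4),"x",np.percentile(f[:,0],[3,97]).round(4))
E
```

```text
240 125 294 169 [0.50066948 0.02745183 0.19580799] [ 0.12394615 -0.84737096 -1.67929765]
G [0.5007 0.0275 0.2148] [ 0.1 -0.8 -1.7]
scene 69 72 tilt 35.0 roll err -2.2 offset y -0.0083
scene 68 70 tilt 34.9 roll err -2.1 offset y 0.0
scene 68 70 tilt 34.9 roll err -2.1 offset y 0.0
top few 0
nose [ 0.48152424 -0.04367333  0.12924137] dist 0.08241995527494925 lat x 0.001737790440183038 lat y 0.007549989982117436
scene 205 w [-0.1146 -0.1126] y [-0.0251 -0.0231] x [-0.0194  0.0285]
top 9 w [-0.0962 -0.0935] y [-0.0235 -0.015 ] x [-0.0257 -0.0209]
```

View pics/t3.png

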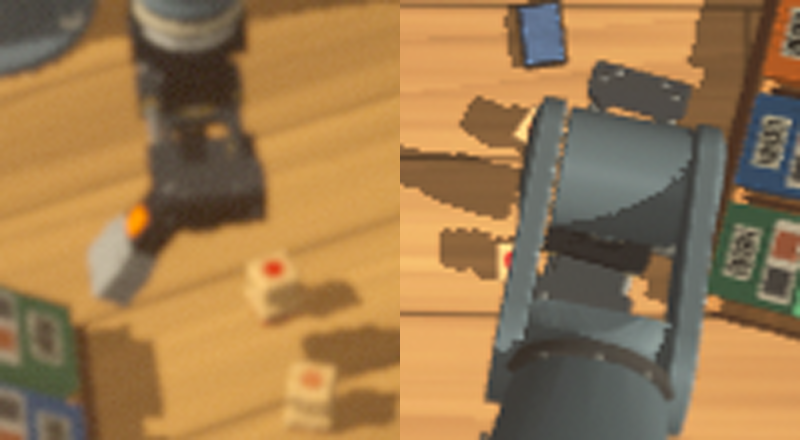

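The reader points at the green pack's barcode at about 8 cm. In the crop, the head is at (120,265) and the label at (46,335) scene and (742,250) top, and there is no contact. I'll make a small correction and then hold.

Request:
arm_command --deltas '[-1, -0.007, -0.001, 0.003, 0, -1, -0.006, -0.001, 0.002, 0, -1, 0, 0, 0, 0, -1, 0, 0, 0, 0, -1, 0, 0, 0, 0, -1, 0, 0, 0, 0, -1, 0, 0, 0, 0, -1, 0, 0, 0, 0, -1, 0, 0, 0, 0, -1, 0, 0, 0, 0, -1, 0, 0, 0, 0, -1, 0, 0, 0, 0]'

```text
time: 12.12
position: [0.4944, 0.0159, 0.1906]
tool_rot: [0.792, 0.611, -0.0, -0.0]
ft_force: [0.2, -0.2, -2.1]
grip_width: 0.0357
grip_force: 40.0
```

```bash
python3 tilt.py 75.3 36;python3 - <<'E'
from h import *
from rig import status
G=status.get_obs()["position"]+[0,0,.019]
a=np.radians(75.3);e=np.array([np.cos(a),np.sin(a),0]);ex=np.array([e[1],-e[0],0]);z=np.array([0,0,1.])
L=np.array([.466,-.096,.067])
for T in(34,35,36):
    t=np.radians(T);w=np.sin(t)*e+np.cos(t)*z;y=np.cos(t)*e-np.sin(t)*z
    N=G-.010*y-.113*w;r=N-L
    print(T,"nose",N,"dist",r@w,"lat x",r@ex,"lat y",r@y)
E
```

```text
G [0.4944 0.0159 0.2096] [ 0.2 -0.2 -2.1]
scene 71 79 tilt 38.0 roll err 0.2 offset y -0.0086
scene 67 74 tilt 38.5 roll err 0.2 offset y -0.0
scene 67 75 tilt 38.5 roll err 0.2 offset y 0.0
top few 0
34 nose [ 0.47625416 -0.05320038  0.1214648 ] dist 0.0697582788176214 lat x -0.0009422249974758239 lat y 0.0060219602262988675
35 nose [ 0.4758668 -0.0546769  0.1227257] dist 0.0700100656083392 lat x -0.000942224997475883 lat y 0.002829948242448826
36 nose [ 0.47548509 -0.05613191  0.12401305] dist 0.07020610576021442 lat x -0.000942224997475852 lat y -0.0003659718679224217
```

Request:
arm_command --deltas '[-1, 0, 0, 0, 0, -1, 0, 0, 0, 0, -1, 0, 0, 0, 0, -1, 0, 0, 0, 0, -1, 0, 0, 0, 0, -1, 0.025, 0, -0.003, 0, -1, 0.04, 0, -0.003, 0, -1, 0.045, 0, -0.003, 0, -1, 0.045, 0, -0.003, 0, -1, 0.045, 0, -0.003, 0, -1, 0.045, 0, -0.003, 0, -1, 0.04, 0, -0.003, 0]'

```text
time: 13.72
position: [0.567, 0.2933, 0.2114]
tool_rot: [0.792, 0.611, -0.0, 0.0]
ft_force: [0.5, -0.1, -0.9]
grip_width: 0.0357
grip_force: 40.0
```

Request:
arm_command --deltas '[-1, 0.026, 0, 0, 0, -1, 0, -0.017, 0, 0, -1, 0, -0.017, 0, 0, -1, 0, -0.017, 0, -0.038, -1, 0, 0, 0, 0, -1, 0, 0, 0, 0, -1, 0, 0, 0, 0]'

```text
time: 14.6
position: [0.5249, 0.3294, 0.2118]
tool_rot: [0.78, 0.625, 0.0, 0.0]
ft_force: [0.4, 1.2, -1.7]
grip_width: 0.0359
grip_force: 40.0
```

```bash
python3 tilt.py 77.5 36
python3 - <<'E'
from h import *
from rig import status
G=status.get_obs()["position"]+[0,0,.019]
a=np.radians(77.5);e=np.array([np.cos(a),np.sin(a),0]);ex=np.array([e[1],-e[0],0]);z=np.array([0,0,1.])
H=np.array([.51,.2645,0]);print("G in holder",(G-H)@ex,(G-H)@e,G[2])
t=np.radians(36);w=np.sin(t)*e+np.cos(t)*z;y=np.cos(t)*e-np.sin(t)*z
for n in("scene","top"):
    D=np.load(f"last_{n}.npz")["d"];u0,v0=map(int,proj(n,G-w*.09))
    X=np.array([dep(n,u,v,D[v,u]) for v in range(v0-25,v0+26) for u in range(u0-25,u0+26)])-G
    c=np.c_[X@ex,X@y,X@w];k=(abs(c[:,0])<.035)&(abs(c[:,1])<.04)&(c[:,2]<-.07)&(c[:,2]>-.13);f=c[k]
    print(n,k.sum(),"w",np.percentile(f[:,2],[1,3]).round(4),"y",np.percentile(f[:,1],[10,40]).round(4),"x",np.percentile(f[:,0],[3,97]).round(4))
E
```

```text
G [0.5249 0.3294 0.2308] [ 0.4  1.2 -1.7]
scene 84 95 tilt 37.5 roll err -0.4 offset y -0.0085
scene 84 94 tilt 37.2 roll err -0.6 offset y 0.0
scene 86 98 tilt 37.6 roll err -0.2 offset y -0.0
top 82 96 tilt 37.7 roll err -2.9 offset y -0.0101
top 83 95 tilt 37.9 roll err -2.6 offset y 0.0
top 85 96 tilt 37.3 roll err -2.2 offset y -0.0
G in holder 0.0003207195373922442 0.06659988251940424 0.23054798786191624
scene 222 w [-0.1141 -0.1134] y [-0.0251 -0.0227] x [-0.0197  0.0292]
top 150 w [-0.1137 -0.1106] y [-0.0275 -0.0252] x [-0.0252  0.0221]
```

Request:
arm_command --deltas '[-1, 0.001, 0, 0.03, 0, -1, 0, 0, 0.03, 0, -1, 0, 0, 0.025, 0, -1, 0, 0, 0.01, 0, -1, 0, 0, 0.005, 0, -1, 0, 0, 0, 0]'

```text
time: 15.45
position: [0.5246, 0.3308, 0.112]
tool_rot: [0.78, 0.626, 0.0, 0.0]
ft_force: [0.4, 0.5, -2.2]
grip_width: 0.0354
grip_force: 40.0
```

Request:
arm_command --deltas '[-1, -0.0065, 0, -0.003, 0, -1, -0.007, 0, -0.006, 0, -1, -0.007, 0, -0.005, 0, -1, -0.008, 0, -0.0055, 0, -1, -0.008, 0, -0.0045, 0, -1, 0, 0, 0, 0]' --newtons 20

```text
time: 16.2
position: [0.5166, 0.294, 0.1364]
tool_rot: [0.78, 0.625, -0.0, 0.001]
ft_force: [0.7, 2.4, 0.3]
grip_width: 0.0355
grip_force: 20.0
```

```bash
python3 tilt.py 77.5 20
```

```text
G [0.5166 0.294  0.1554] [0.7 2.4 0.3]
scene 56 62 tilt 15.7 roll err -0.9 offset y 0.0011
scene 56 63 tilt 17.4 roll err -1.6 offset y 0.0003
scene 57 65 tilt 17.2 roll err 0.1 offset y -0.0003
top 46 52 tilt 16.8 roll err 2.0 offset y -0.0005
top 45 50 tilt 16.6 roll err 1.5 offset y -0.0
top 43 45 tilt 16.5 roll err 1.5 offset y 0.0
```

Request:
arm_command --deltas '[-1, -0.0075, 0, -0.003, 0, -1, -0.0075, 0, -0.003, 0, -1, -0.0075, 0, -0.002, 0, -1, -0.0075, 0, -0.0015, 0, -1, -0.002, 0, 0, 0, -1, 0, 0, 0, 0]'

```text
time: 17.05
position: [0.5095, 0.2635, 0.1454]
tool_rot: [0.78, 0.626, -0.0, 0.0]
ft_force: [0.4, 2.8, 2.2]
grip_width: 0.0359
grip_force: 20.0
```

```bash
cat > v.py <<'E'
from h import *
from rig import status
import sys
o=status.get_obs();G=o["position"]+[0,0,.019]
a=np.radians(77.5);e=np.array([np.cos(a),np.sin(a),0]);ex=np.array([e[1],-e[0],0]);H=np.array([.51,.2645,0])
print("G in holder",((G-H)@ex).round(4),((G-H)@e).round(4),G[2].round(4),o["ft_force"].round(1))
p,D=imaging.camera("scene");np.savez("v.npz",p=p,d=D);u0,v0=map(int,proj("scene",G-[0,0,.07]))
X=np.array([dep("scene",u,v,D[v,u]) for v in range(v0-35,v0+36) for u in range(u0-25,u0+26)])-H
c=np.c_[X@ex,X@e,X[:,2]];k=(abs(c[:,0])<.04)&(abs(c[:,1])<.05);c=c[k]
for lo in np.arange(.05,.19,.01):     # +x face (facing the camera): y extent per height
    s=c[(c[:,2]>=lo)&(c[:,2]<lo+.01)&(c[:,0]>.010)]
    if len(s)>3: print(lo.round(2),len(s),"x",np.median(s[:,0]).round(4),"y",np.percentile(s[:,1],[3,97]).round(4),"mid",np.percentile(s[:,1],[3,97]).mean().round(4))
E
python3 v.py; python3 tilt.py 77.5 3
```

```text
G in holder -0.0003 -0.0011 0.1644 [0.4 2.8 2.2]
0.05 56 x 0.0284 y [-0.0251  0.0272] mid 0.0011
0.06 20 x 0.0264 y [-0.0229  0.0142] mid -0.0043
0.07 24 x 0.0252 y [-0.0206  0.0067] mid -0.0069
0.08 26 x 0.0248 y [-0.0206  0.0062] mid -0.0072
0.09 28 x 0.0208 y [-0.0191  0.0097] mid -0.0047
0.1 22 x 0.0186 y [-0.0165  0.005 ] mid -0.0057
0.11 18 x 0.0182 y [-0.0182  0.007 ] mid -0.0056
0.12 19 x 0.0181 y [-0.0168  0.0076] mid -0.0046
0.13 13 x 0.0192 y [-0.0172  0.0024] mid -0.0074
0.14 7 x 0.0239 y [-0.016  0.01 ] mid -0.003
G [0.5095 0.2636 0.1644] [0.5 2.1 1.6]
scene 34 41 tilt 3.4 roll err -0.7 offset y 0.0006
scene 38 44 tilt 4.0 roll err -1.3 offset y -0.0002
scene 38 49 tilt 3.4 roll err -0.6 offset y 0.0002
top 11 11 tilt 10.7 roll err 7.4 offset y -0.002
top 21 25 tilt 0.7 roll err 5.7 offset y 0.001
top 19 25 tilt 167.4 roll err -4.6 offset y -0.0001
```

Request:
arm_command --deltas '[-1, -0.005, 0, 0, 0, -1, 0, 0, 0, 0, -1, 0.008, 0, -0.002, 0, -1, 0, 0, 0, 0, -1, 0, 0, 0, 0]'

```text
time: 17.82
position: [0.5091, 0.2661, 0.1462]
tool_rot: [0.78, 0.626, -0.002, -0.0]
ft_force: [-0.4, 0.6, -2.4]
grip_width: 0.036
grip_force: 20.0
```

```bash
python3 v.py; python3 tilt.py 77.5 1|head -4
```

```text
G in holder -0.0012 0.0014 0.1652 [-0.4  0.6 -2.4]
0.05 55 x 0.0304 y [-0.0244  0.0271] mid 0.0013
0.06 23 x 0.0238 y [-0.0183  0.0225] mid 0.0021
0.07 26 x 0.024 y [-0.014   0.0137] mid -0.0002
0.08 17 x 0.0232 y [-0.014   0.0131] mid -0.0005
0.09 29 x 0.0204 y [-0.0139  0.0127] mid -0.0006
0.1 24 x 0.0178 y [-0.0126  0.0117] mid -0.0005
0.11 23 x 0.0163 y [-0.0113  0.0127] mid 0.0007
0.12 17 x 0.0174 y [-0.0131  0.0107] mid -0.0012
0.13 9 x 0.0161 y [-0.0117  0.01  ] mid -0.0008
0.14 5 x 0.0252 y [-0.0126 -0.0002] mid -0.0064
G [0.5093 0.2662 0.1653] [-0.5 -0.5 -1.9]
scene 31 39 tilt 179.6 roll err -0.1 offset y 0.001
scene 33 40 tilt 0.3 roll err -0.2 offset y -0.0001
scene 33 37 tilt 0.3 roll err -0.2 offset y 0.0
```

Request:
arm_command --deltas '[-1, 0.001, 0.001, 0, 0, -1, 0, 0, 0.008, 0, -1, 0, 0, 0.008, 0, -1, 0, 0, 0.008, 0, -1, 0, 0, 0, 0]' --newtons 12

```text
time: 18.6
position: [0.5108, 0.2673, 0.122]
tool_rot: [0.78, 0.626, -0.001, -0.0]
ft_force: [-0.3, -0.3, -1.5]
grip_width: 0.0359
grip_force: 12.0
```

Request:
arm_command --deltas '[-1, 0, 0, 0.006, 0, -1, 0, 0, 0.006, 0, -1, 0, 0, 0.002, 0, -1, 0, 0, 0, 0]'

```text
time: 19.1
position: [0.5112, 0.2674, 0.1089]
tool_rot: [0.78, 0.626, -0.0, -0.0]
ft_force: [0.7, -0.0, -2.1]
grip_width: 0.0359
grip_force: 12.0
```

```bash
python3 v.py
```

```text
G in holder 0.0005 0.0031 0.1279 [ 0.7 -0.  -2.1]
0.05 69 x 0.0256 y [-0.0249  0.0267] mid 0.0009
0.06 29 x 0.0219 y [-0.0206  0.0145] mid -0.0031
0.07 15 x 0.0178 y [-0.0112  0.0121] mid 0.0004
0.08 20 x 0.0187 y [-0.0105  0.0122] mid 0.0009
0.09 14 x 0.0189 y [-0.0104  0.0124] mid 0.001
0.18 4 x 0.0356 y [-0.0352 -0.034 ] mid -0.0346
0.19 37 x 0.0292 y [-0.0356  0.0372] mid 0.0008
```

Request:
arm_command --deltas '[-1, 0, 0, 0.001, 0, -1, 0, 0, 0.001, 0, -1, 0, 0, 0.001, 0, -1, 0, 0, 0, 0]'

```text
time: 19.65
position: [0.5112, 0.2675, 0.106]
tool_rot: [0.78, 0.626, -0.0, -0.0]
ft_force: [0.6, 0.4, -1.3]
grip_width: 0.0358
grip_force: 12.0
```

Request:
arm_command --deltas '[-1, 0, 0, 0.001, 0, -1, 0, 0, 0.001, 0, -1, 0, 0, 0, 0]'

```text
time: 20.02
position: [0.5114, 0.2677, 0.1055]
tool_rot: [0.78, 0.626, 0.0, 0.0]
ft_force: [-2.4, -1.0, 7.5]
grip_width: 0.036
grip_force: 12.0
```

Request:
arm_command --deltas '[-1, 0, 0, -0.001, 0, 1, 0, 0, 0, 0, 1, 0, 0, 0, 0, 1, 0, 0, 0, 0, 1, 0, 0, 0, 0, 1, 0, 0, 0, 0, 1, 0, 0, -0.01, 0, 1, 0, 0, -0.04, 0, 1, 0, 0, -0.05, 0, 1, 0, 0, -0.05, 0, 1, 0, 0, -0.04, 0, 1, -0.03, 0, -0.02, 0]'

```text
time: 21.52
position: [0.5061, 0.2394, 0.3188]
tool_rot: [0.779, 0.627, 0.003, 0.001]
ft_force: [0.3, -0.3, -0.2]
grip_width: 0.0867
grip_force: 0.0
```

Request:
arm_command --deltas '[1, -0.05, 0, 0, 0, 1, -0.06, 0, 0, 0, 1, -0.06, 0, 0, 0, 1, -0.04, 0, 0, 0, 1, 0, 0, 0, 0]'

```text
time: 22.15
position: [0.4587, 0.0311, 0.3158]
tool_rot: [0.782, 0.624, 0.0, 0.0]
ft_force: [-0.3, 1.5, -0.7]
grip_width: 0.0867
grip_force: 0.0
```

Run:
```python
from h import *
a,D=imaging.camera("scene");b,E=imaging.camera("top")
cv2.imwrite("pics/f.png",np.hstack([crop("",a,200,130,200,160,2),crop("",b,225,150,200,160,2)]))
d=np.load("scene0.npz");H=np.array([.51,.2645,0])
for n,D,f in(("top",np.load("top0.npz")["d"],1),("top",E,1)):
    X=np.array([dep(n,u,v,D[v,u]) for v in range(198,242) for u in range(258,300)])
    for lo,hi in((.04,.064),(.10,.2)):
        m=(X[:,2]>lo)&(X[:,2]<hi);print(m.sum(),X[m].mean(0).round(4),X[m][:,2].max().round(4),np.percentile(X[m][:,2],75).round(4))
```

```text
183 [0.5086 0.2605 0.0554] 0.064 0.0591
114 [0.5091 0.2621 0.1553] 0.1705 0.1651
176 [0.5089 0.2607 0.0547] 0.0639 0.0584
113 [0.5083 0.2641 0.1555] 0.172 0.1641
```

View pics/f.png

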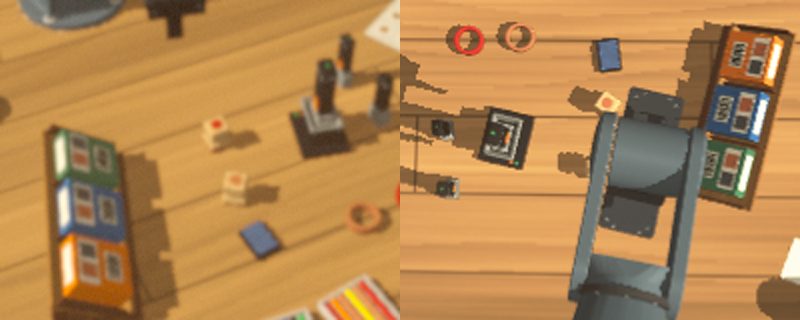

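The reader stands upright in its holder (crop (325,95)) with its tail at the same height as before. The packs, stamps and small readers are unmoved, and the gripper is clear of everything.

```bash
python3 -c "
from rig import order; print(order.hand_in())"
```

```text
the job is handed in; nothing more can be done
None
```

I pointed the reader at the green pack's barcode from about 7 cm and held it still there for nearly 2 s, then put it back upright in its holder. The job is handed in at about 22 s, with no sign of anything else moved; the rig gave no scan confirmation or verdict.

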